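# Make up two candle displays level with their vases

## Task

Make up the two candle displays: the cream candle belongs on the sage-green board and the orange candle on the mustard-yellow board, each standing upright over the centre of the round felt spot on a neat stack of risers. Share out the three risers so that each candle's top ends level with the rim of the vase on its own board; all three risers get used. Leave the mug where it is.

Things in the scene. Friction and masses are not known exactly. Their poses are not given: they have to be found in the camera images.
- sage_spot (a point): Centre of the round off-white felt spot (72 mm across, flush) on the sage-green display board, at the height of the board's top face. The board is a flat plate without rims, 230 x 120 x 8 mm, fixed to the table; x of this point runs along the board from the spot towards the vase, z up. The spot's centre is 60 mm from one short end; a vase (fixed) stands about 120 mm from it towards the other end. Which vase is on which board, and which board is left or right, changes.
- mustard_spot (a point): Centre of the round off-white felt spot (72 mm across, flush) on the mustard-yellow display board, at the height of the board's top face. The board is a flat plate without rims, 230 x 120 x 8 mm, fixed to the table; x of this point runs along the board from the spot towards the vase, z up. The spot's centre is 60 mm from one short end; a vase (fixed) stands about 120 mm from it towards the other end. Which vase is on which board, and which board is left or right, changes.
- white_vase_rim (a point): Centre of the rim (top) of the white vase: white ceramic with a tan band round its middle, 120 mm tall from the board it stands on, at most 45 mm across, fixed to the board.
- blue_vase_rim (a point): Centre of the rim (top) of the blue vase: dark blue, bulbous below with a narrow neck, 105 mm tall from the board it stands on, at most 45 mm across, fixed to the board.
- blue_riser_mid (a point): Centre (half-way up) of the blue riser: a solid loose disc, 60 mm diameter, 45 mm thick, flat top and bottom, lying flat on the table; z is its axis, up.
- walnut_riser_mid (a point): Centre (half-way up) of the dark brown walnut riser: a solid loose disc, 60 mm diameter, 30 mm thick, flat top and bottom, lying flat on the table; z is its axis, up.
- red_riser_mid (a point): Centre (half-way up) of the red riser: a solid loose disc, 60 mm diameter, 15 mm thick, flat top and bottom, lying flat on the table; z is its axis, up.
- cream_candle_mid (a point): Centre (half-way up) of the cream-white LED pillar candle: a loose upright solid cylinder, 50 mm diameter, 60 mm tall (not counting a thin wick of 6 mm that need not be minded); z is its axis, up.
- orange_candle_mid (a point): Centre (half-way up) of the orange LED pillar candle: a loose upright solid cylinder, 50 mm diameter, 75 mm tall (not counting a thin wick of 6 mm that need not be minded); z is its axis, up.
- mug: Empty blue mug, 84 mm across and 85 mm tall, standing loose beyond the work; origin at the centre of its underside. To be left alone.
Mind the look-alikes: they are no part of the job. What is meant by the part that bears red_riser_mid is not turquoise, and is the smaller of those in its own colour. What is shaped like the part that bears blue_riser_mid but pink or turquoise is not meant.

How it is judged:
By the outcome, as a careful person would: the job done as asked, in the order asked, and still so for the second after the job is handed in, with the robot touching nothing.
It also fails if it takes over 128 s, if anything falls off the work surface, if the arm or the gripper's body presses on something with over 40 N, if the wrist force passes 120 N, or if a joint passes its speed limit or range.

## Robot

A 6-joint arm with a two-finger parallel gripper is mounted at the origin on the work surface. World frame = base frame: x ahead of the robot, y to its left, z up, the work surface at z = 0. Lengths are in m, angles in rad, forces in N, time in s.
With the tool pointing down it reaches from about 0.425 to 0.95 m from the base axis. Payload 14.7 kg.
Tool frame: the origin (TCP) lies at the very end of the fingers, on their centre line; the grasp point (between the pads) lies 19 mm behind it; z points along the fingers, y is the line along which they close (so a half turn about z gives the same grasp; the last joint's range is limited). The gripper opens to 85 mm and grips with 20 to 120 N. Pads are 22 mm wide; open, the fingers measure 114 mm over their backs; the gripper's body (76 mm by 85 mm) begins 54 mm behind the grasp point. The pads swing forward as they close: fully open they stand 13 mm farther back than shut.
Start: joints at [-0.047, 0.48, 1.596, -0, 1.065, -0.047], TCP at [0.65, 0, 0.231] pointing down, gripper open.
Joint ranges: [-2.75, 2.75], [-0.82, 2.05], [0.23, 2.67], [-1.56, 4.7], [0.09, 2.69], [-2.92, 2.92]. Speed limits (rad/s): [1.89, 1.89, 2.39, 3.01, 3.01, 3.01].

## Interface

Orientations are given as a unit quaternion [w, x, y, z].
In Python, from plant import ctrl gives the robot as it stands.
- The arm moves only by the tool send_rows, never from a script. Its argument "moves" is a list that holds one entry, the list of rows, each a list of 6 numbers: the shift along the tool's x, y, z normalised to -1 to 1, where 1 is 0.2 m, then the turn, a rotation vector about the tool's x, y, z normalised to -1 to 1, where 1 is 45 degrees. In form: [[[tx, ty, tz, ax, ay, az], ...]]. A call has 1 to 8 rows; each row is the pose to reach, as a shift and turn from the pose commanded when the call began, along the tool's axes at that moment; what a row does not reach only later rows make up. A row lasts 1/10 s, in which the tool goes at most 50 mm and 8.59 degrees, less where a joint would pass 70% of its speed; a pose out of reach is approached as far as the arm can. A call with a number of a shift or a turn outside -1 to 1 is refused whole. A call with a gripper value outside its range is refused whole. "grip" is the gripper's target within -1 to 1 (shut at 1, half-way at 0, fully open at -1), set as the call begins (left out, the last holds). The fingers move at their own pace and stop on an object; "squeeze" is the grip in N (left out, the last holds). Time passes only in rows, so rows that repeat a pose let the fingers close. It gives the time, the measured TCP pose, the force, the opening and the grip force at its end, in the units of the state.
- ctrl.sense(): the state, without advancing time (a new reading comes with each control period).
- ctrl.camera(name): name is "scene" or "side" or "wrist"; returns a dict with "pixels" (400x640x3 uint8, red, green, blue), "z_map" (400x640 float32, m along the optical axis (not along the pixel's ray), 0 where there is no reading), "mtx" (3x3 intrinsics, pixels), "world_from_camera" (4x4, takes a point from camera to world coordinates); the wrist camera has in their place "mount" (4x4, takes a point from camera to tool coordinates, whose origin is the TCP and whose axes are the flange's). Camera axes: x right, y up, looking along -z (the intrinsics and any distortion apply to the point x, -y, -z); pixel columns grow to the right and rows downward; lengths in m; the calibration is good to about 2 mm. The wrist camera is an equidistant fisheye: a pixel r from the principal point sees the ray r / f radians off the axis. A picture is of the moment at which its call begins: read the wrist's pose just before it.
- ctrl.hand_in(): hands the job in; it is judged then, once.
The state is a dict: "time_s": time; "joint_pos": joint angles; "joint_velocities": joint speeds; "joint_efforts": joint torques, N m; "eef_pos": TCP position; "tcp_rot": TCP orientation; "ft_force": force on the tool from outside, world axes, zero at the start; "ft_torque": the same for the moment, N m; "width": finger opening in m; "grasp_force": force on a finger pad.
Only numpy, scipy, OpenCV 4.12 (cv2) and the standard library are available. Lean on these libraries where they do the work, as an engineer would, in place of code of your own. Each camera call takes 0.05 s, during which the arm holds its last target. There are 200 camera calls.

## Working session

There is one attempt and no reset: what is moved stays moved. The work goes in short steps, Python scripts to look and compute and a tool call to move; the robot and the scene stay as the last step left them, time stands still between calls to the robot, and variables do not carry over. Pictures are saved under pics/ and viewed, at most 14 in all, crops included, and the job is handed in when it is done.

Besides the shell and the picture viewer there is one more tool, called after "Emit:" by a JSON object that holds its "api" and its "payload", one argument or row to a line. send_rows: Moves the arm, as the interface text tells. Scaled input: -1 to 1 covers 0.2 m each way for a shift and 45 degrees each way for a turn. Its arguments: {"type":"object","properties":{"moves":{"type":"array"},"grip":{"type":"number"},"squeeze":{"type":"number"}},"required":["moves"]}

```bash
ls; mkdir -p pics
python3 - <<'E'
from plant import ctrl
import cv2,numpy as np
s=ctrl.sense();print(s)
for n in["scene","side"]:
    c=ctrl.camera(n);cv2.imwrite(f"pics/{n}0.png",c["pixels"][:,:,::-1]);print(n,c["mtx"],c["world_from_camera"])
    np.savez(f"{n}0.npz",**{k:c[k] for k in c})
E
```

```text
pics
{'time_s': 0.0, 'joint_pos': array([-4.66090313e-02,  4.80804693e-01,  1.59686764e+00, -4.24830161e-05,
        1.06507869e+00, -4.65659718e-02]), 'joint_velocities': array([ 1.56835038e-04, -7.93149388e-04, -1.70735247e-03, -1.65654716e-03,
        4.27379439e-05,  2.81321935e-04]), 'joint_efforts': array([ 2.41355090e-03, -9.50650907e+01, -4.30184269e+01, -5.27583288e-04,
        1.24796593e-02,  1.26860105e-04]), 'eef_pos': array([6.49599580e-01, 1.99613561e-05, 2.30692318e-01]), 'tcp_rot': array([-4.15665779e-04,  7.07114602e-01,  7.07098722e-01, -4.03762933e-04]), 'ft_force': array([ 0.20507214,  0.95744172, -0.0853917 ]), 'ft_torque': array([-0.01323566, -0.04395757, -0.02094811]), 'grasp_force': 0.0, 'width': 0.08542086178603979}
scene [[381.25463872   0.         323.57727678]
 [  0.         381.25463872 200.27199615]
 [  0.           0.           1.        ]] [[ 9.61805353e-02 -8.30439773e-01  5.48743190e-01  1.00218695e+00]
 [ 9.95363834e-01  8.04528655e-02 -5.27083846e-02 -5.33294789e-02]
 [-3.76823106e-04  5.51268646e-01  8.34327716e-01  7.45965169e-01]
 [ 0.00000000e+00  0.00000000e+00  0.00000000e+00  1.00000000e+00]]
side [[486.69880447   0.         321.06584811]
 [  0.         486.69880447 198.96548828]
 [  0.           0.           1.        ]] [[ 0.72456623  0.44125622 -0.52943057 -0.01505305]
 [-0.68918249  0.47011397 -0.55138041 -0.61763917]
 [ 0.00559267  0.7643859   0.64473477  0.82317908]
 [ 0.          0.          0.          1.        ]]
```

View pics/scene0.png

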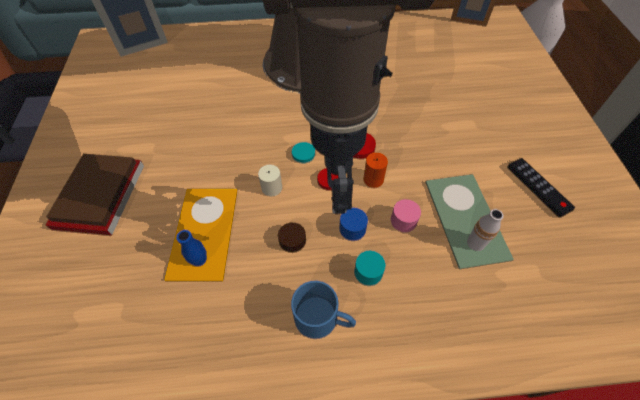

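View pics/side0.png

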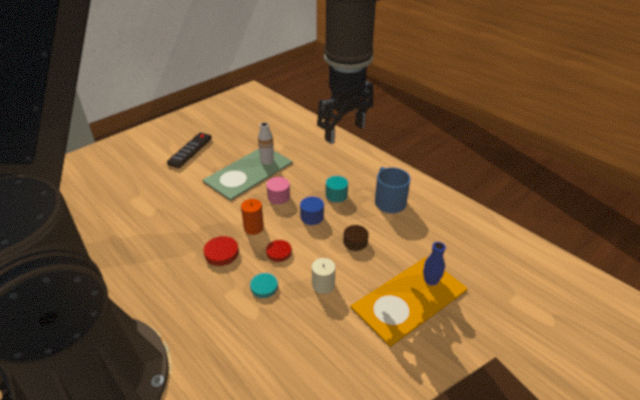

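The scene view shows the white vase (496,215) on the sage board and the blue vase (185,240) on the mustard board. That gives sage: red 15 + blue 45 + cream 60 = 120, and mustard: walnut 30 + orange 75 = 105.

Candidates in the scene view:
- **Red discs:** (328,178) small and (362,146) large. I want the small one.
- **Blue-shaped risers:** blue (353,224), pink (406,215), turquoise (370,268). I want the blue one. The turquoise thin disc at (303,152) is not wanted.
- **Walnut:** (292,237).
- **Candles:** cream (270,180), orange (376,170).

```bash
cat > h.py <<'E'
import cv2,numpy as np
def world(c):
    h,w=c["z_map"].shape;u,v=np.meshgrid(np.arange(w),np.arange(h));K=c["mtx"];z=c["z_map"]
    P=np.stack([(u-K[0,2])/K[0,0]*z,-(v-K[1,2])/K[1,1]*z,-z],-1);T=c["world_from_camera"]
    return P@T[:3,:3].T+T[:3,3]
# name: pixel seed scene, side, top height, expected diameter
OBJ=dict(blue=((353,218),(312,207),.045,.06),walnut=((292,232),(356,233),.03,.06),red=((326,180),(279,247),.015,.06),bigred=((366,146),(221,246),.015,.0),
 cream=((270,172),(322,268),.06,.05),orange=((376,162),(252,206),.075,.05),sage=((459,197),(233,179),.008,.072),must=((207,209),(392,309),.008,.072))
def locate(c,seed,top):
    px=c["pixels"];W=world(c);lab=cv2.cvtColor(px,cv2.COLOR_RGB2LAB).astype(int)
    ref=np.median(lab[seed[1]-2:seed[1]+3,seed[0]-2:seed[0]+3].reshape(-1,3),0)
    d=lab-ref;m=(np.hypot(d[...,1],d[...,2])<18)&(abs(d[...,0])<45)&(abs(W[...,2]-top)<.006)&(c["z_map"]>0)
    n,l=cv2.connectedComponents(m.astype(np.uint8));k=l[seed[1],seed[0]]
    if k==0:return None
    # contour rays cast onto the plane of the top face
    cs,_=cv2.findContours((l==k).astype(np.uint8),cv2.RETR_EXTERNAL,cv2.CHAIN_APPROX_NONE);q=max(cs,key=len)[:,0,:]
    K=c["mtx"];T=c["world_from_camera"];r=np.stack([(q[:,0]-K[0,2])/K[0,0],-(q[:,1]-K[1,2])/K[1,1],-np.ones(len(q))],-1)@T[:3,:3].T
    p=T[:3,3]+r*((top-T[2,3])/r[:,2])[:,None]
    e=cv2.minEnclosingCircle(p[:,:2].astype(np.float32));W0=W[l==k]
    A=np.c_[2*p[:,:2],np.ones(len(p))];s=np.linalg.lstsq(A,(p[:,:2]**2).sum(1),rcond=None)[0]
    return np.round([*s[:2],2*np.sqrt(s[2]+s[0]**2+s[1]**2),2*e[1],W0[:,2].mean(),(l==k).sum()],4)
E
python3 - <<'E'
from h import *
for n in["scene","side"]:
    c=np.load(n+"0.npz")
    for k,v in OBJ.items():print(n,k,locate(c,v[n=="side"],v[2]),v[3])
    W=world(c)
    for nm,p in dict(scene=dict(bv=(184,236),wv=(496,215),mug=(316,290)),side=dict(bv=(438,246),wv=(265,126),mug=(393,175)))[n].items():print(nm,W[p[1],p[0]].round(3))
b=np.hstack([np.load("scene0.npz")["pixels"][125:265,240:430],np.load("side0.npz")["pixels"][165:305,190:380]])
cv2.imwrite("pics/crop.png",cv2.resize(b,None,fx=2,fy=2,interpolation=2)[:,:,::-1])
E
```

```text
scene blue [5.976e-01 5.020e-02 5.700e-02 6.120e-02 4.540e-02 5.180e+02] 0.06
scene walnut [ 6.121e-01 -8.500e-02  5.820e-02  6.170e-02  3.040e-02  5.570e+02] 0.06
scene red [4.565e-01 1.500e-03 3.880e-02 5.230e-02 1.580e-02 1.380e+02] 0.06
scene bigred [3.635e-01 1.144e-01 5.310e-02 7.820e-02 1.930e-02 1.310e+02] 0.0
scene cream [ 4.654e-01 -1.261e-01  4.730e-02  5.260e-02  6.040e-02  2.950e+02] 0.05
scene orange [4.654e-01 1.191e-01 4.710e-02 5.140e-02 7.570e-02 2.880e+02] 0.05
scene sage [5.372e-01 3.065e-01 7.130e-02 7.390e-02 9.100e-03 6.460e+02] 0.072
scene must [ 5.178e-01 -2.735e-01  6.410e-02  7.080e-02  8.900e-03  5.780e+02] 0.072
bv [ 0.641 -0.281  0.113]
wv [0.661 0.307 0.129]
mug [ 0.744 -0.043  0.046]
side blue [5.924e-01 4.860e-02 5.520e-02 6.010e-02 4.630e-02 2.850e+02] 0.06
side walnut [ 6.07e-01 -8.69e-02  5.71e-02  6.18e-02  3.11e-02  3.58e+02] 0.06
side red [4.561e-01 1.140e-02 5.300e-02 5.730e-02 1.640e-02 3.240e+02] 0.06
side bigred None 0.0
side cream [ 4.651e-01 -1.260e-01  4.790e-02  5.080e-02  6.130e-02  3.350e+02] 0.05
side orange [4.632e-01 1.186e-01 4.590e-02 4.920e-02 7.640e-02 2.150e+02] 0.05
side sage [5.392e-01 3.086e-01 7.240e-02 7.680e-02 1.000e-02 3.640e+02] 0.072
side must [ 5.195e-01 -2.720e-01  6.510e-02  7.180e-02  9.900e-03  6.970e+02] 0.072
bv [ 0.639 -0.281  0.114]
wv [0.651 0.295 0.132]
mug [ 0.811 -0.024  0.062]
```

View pics/crop.png

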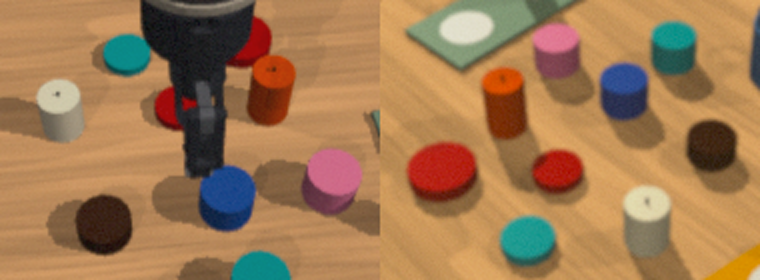

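The crop (left is scene, right is side) confirms the small red disc, side px (279,250), against the big one at (221,250). It also shows the plain blue riser, and pink and turquoise are clearly distinct. I'll move above the red riser and look with the wrist camera.

Emit:
{"api": "send_rows", "payload": {
  "moves": [
    [[0.05,-0.96,0,0,0,0],[0.05,-0.96,0,0,0,0],[0.05,-0.96,0,0,0,0],[0.05,-0.96,0,0,0,0],[0.05,-0.96,0,0,0,0],[0.05,-0.96,0.3,0,0,0],[0.05,-0.96,0.3,0,0,0],[0.05,-0.96,0.3,0,0,0]]
  ],
  "grip": -1
}}

```text
time_s: 0.9
eef_pos: [0.4569, 0.01, 0.1701]
tcp_rot: [-0.001, 0.707, 0.707, -0.001]
ft_force: [0.4, -0.8, 0.4]
width: 0.0855
grasp_force: 0.0
```

```bash
cat >> h.py <<'E'
from scipy.spatial.transform import Rotation as Ro
def wrist(name=None):
    from plant import ctrl
    s=ctrl.sense();c=ctrl.camera("wrist")
    R=Ro.from_quat(np.roll(s["tcp_rot"],-1)).as_matrix();T=np.eye(4);T[:3,:3]=R;T[:3,3]=s["eef_pos"]
    c["T"]=T@c["mount"]
    if name:cv2.imwrite(f"pics/{name}.png",c["pixels"][:,:,::-1])
    return s,c
def ray(c,q):
    K=c["mtx"];a=(np.atleast_2d(q)-[K[0,2],K[1,2]])/K[0,0];t=np.hypot(*a.T);k=np.sinc(t/np.pi)
    return np.c_[a[:,0]*k,-a[:,1]*k,-np.cos(t)]@c["T"][:3,:3].T
def unproj(c,q,z):
    r=ray(c,q);o=c["T"][:3,3];return o+r*((z-o[2])/r[:,2])[:,None]
def proj(c,P):
    p=(np.atleast_2d(P)-c["T"][:3,3])@c["T"][:3,:3];x=p*[1,-1,-1];n=np.hypot(x[:,0],x[:,1]);t=np.arctan2(n,x[:,2])
    return x[:,:2]/n[:,None]*t[:,None]*c["mtx"][0,0]+[c["mtx"][0,2],c["mtx"][1,2]]
def wlocate(c,P,tol=18,L=45):
    """contour of the coloured blob nearest guess P (top centre), cast on the plane z=P[2]; circle fit"""
    u=proj(c,P)[0].round().astype(int);lab=cv2.cvtColor(c["pixels"],cv2.COLOR_RGB2LAB).astype(int)
    ref=np.median(lab[u[1]-3:u[1]+4,u[0]-3:u[0]+4].reshape(-1,3),0);d=lab-ref
    v,uu=np.mgrid[:400,:640];o=c["T"];rr=ray(c,np.c_[uu.ravel(),v.ravel()]);cz=rr@(-o[:3,2])
    H=(o[2,3]+rr[:,2]/cz*c["z_map"].ravel()).reshape(400,640)
    m=(np.hypot(d[...,1],d[...,2])<tol)&(abs(d[...,0])<L)&(abs(H-P[2])<.007)
    n,l=cv2.connectedComponents(m.astype(np.uint8));k=l[u[1],u[0]]
    if k==0:return u,ref,H[u[1],u[0]]
    cs,_=cv2.findContours((l==k).astype(np.uint8),cv2.RETR_EXTERNAL,cv2.CHAIN_APPROX_NONE);q=max(cs,key=len)[:,0,:]
    p=unproj(c,q,P[2])[:,:2];A=np.c_[2*p,np.ones(len(p))];s=np.linalg.lstsq(A,(p**2).sum(1),rcond=None)[0]
    e=cv2.minEnclosingCircle(p.astype(np.float32))
    return u,np.round([*s[:2],2*np.sqrt(s[2]+s[0]**2+s[1]**2),*e[0],2*e[1],np.median(H[l==k])],4)
E
python3 - <<'E'
from h import *
s,c=wrist("w1");print(s["eef_pos"],s["time_s"],s["ft_force"],s["width"],c["mtx"],c["mount"])
for k,P in dict(red=(.456,.010,.015),orange=(.465,.119,.075),cream=(.465,-.126,.06)).items():
    try:print(k,wlocate(c,P))
    except Exception as e:print(k,e)
c=np.load("scene0.npz")
print("pink",locate(c,(406,209),.045),"turq",locate(c,(370,261),.045),"thin",locate(c,(303,150),.015))
# board directions
from h import *
E
```

```text
[0.45686883 0.01004621 0.17013216] 0.9 [ 0.39831093 -0.78244623  0.35938692] 0.08552759885281921 [[309.70691629   0.         321.28680982]
 [  0.         309.70691629 202.64582842]
 [  0.           0.           1.        ]] [[ 1.20228397e-03  9.55834737e-01  2.93902211e-01  7.58530169e-02]
 [ 9.99999277e-01 -1.13879484e-03 -3.87147263e-04 -7.81203735e-04]
 [-3.53544818e-05  2.93902464e-01 -9.55835415e-01 -1.43163884e-01]
 [ 0.00000000e+00  0.00000000e+00  0.00000000e+00  1.00000000e+00]]
red (array([322, 187]), array([0.4573, 0.0118, 0.0549, 0.4567, 0.0141, 0.0601, 0.0155]))
orange (array([334,  68]), array([0.4642, 0.1196, 0.048 , 0.4642, 0.1199, 0.0493, 0.0755]))
cream (array([330, 326]), array([208., 125., 143.]), np.float64(0.060915807907867714))
pink [5.854e-01 1.679e-01 5.730e-02 6.180e-02 4.560e-02 5.020e+02] turq [7.008e-01 6.840e-02 5.740e-02 6.150e-02 4.540e-02 6.450e+02] thin [ 3.687e-01 -4.380e-02  5.770e-02  6.380e-02  1.560e-02  3.430e+02]
```

View pics/w1.png

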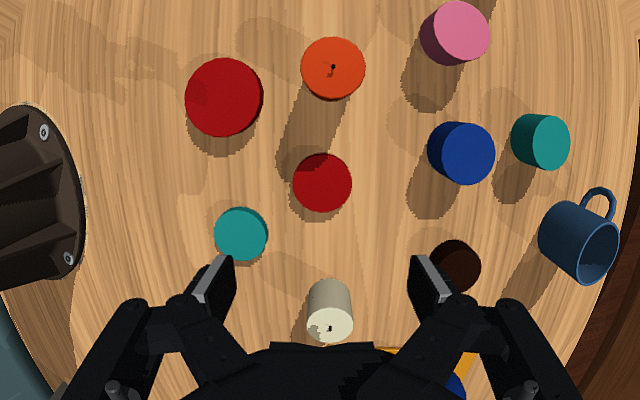

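The wrist view shows the red riser centred at (322,183), with the pads at (215,275) and (432,275). I'll pre-close slightly, go lower, and check how high the fingertips really are.

Emit:
{"api": "send_rows", "payload": {
  "moves": [
    [[0.012,0,0.25,0,0,0],[0.012,0,0.5,0,0,0],[0.012,0,0.6,0,0,0],[0.012,0,0.6,0,0,0],[0.012,0,0.6,0,0,0],[0.012,0,0.6,0,0,0]]
  ],
  "grip": -0.6,
  "squeeze": 40
}}

```text
time_s: 1.55
eef_pos: [0.4596, 0.0124, 0.0531]
tcp_rot: [0.001, 0.707, 0.707, 0.001]
ft_force: [-0.1, -0.5, -0.3]
width: 0.0682
grasp_force: 0.0
```

Run:
```python
from h import *
s,c=wrist("w2");e=s["eef_pos"];print(e,s["time_s"],s["ft_force"],s["width"])
v,u=np.mgrid[:400,:640];r=ray(c,np.c_[u.ravel(),v.ravel()]);o=c["T"];d=c["z_map"].ravel()/(r@(-o[:3,2]))
P=(o[:3,3]+r*d[:,None]).reshape(400,640,3)
dark=(c["pixels"].max(2)<110)&(P[...,2]>.03)&(P[...,2]<.12)&(abs(P[...,1]-e[1])<.02)
for sg in(-1,1):
    m=dark&(sg*(P[...,0]-e[0])>.02);q=P[m];print(sg,m.sum(),np.percentile(q[:,2],[0,1,3,10]).round(4),q[q[:,2].argsort()[:40]].mean(0).round(4))
print(wlocate(c,(.457,.0125,.015)))
```

```text
[0.45955122 0.01236114 0.05305018] 1.55 [-0.13079035 -0.46112771 -0.32689147] 0.06818094501075066
-1 4925 [0.0602 0.0644 0.0684 0.0783] [0.4246 0.0134 0.0627]
1 4976 [0.0301 0.0414 0.0651 0.0766] [0.5992 0.0246 0.0345]
(array([318, 233]), array([0.4574, 0.0121, 0.0555, 0.4564, 0.0145, 0.0609, 0.0155]))
```

View pics/w2.png

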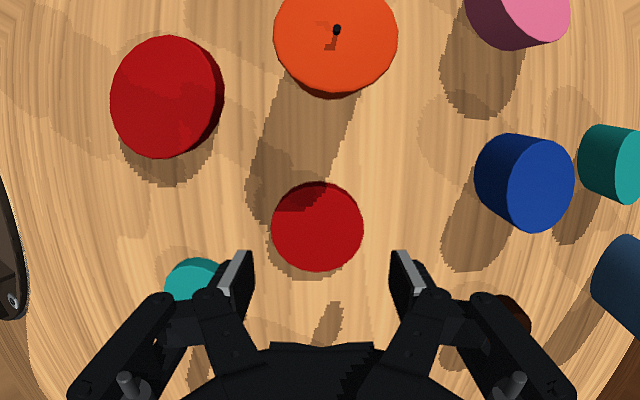

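The tips are about 9 mm behind the TCP at this opening, so a TCP z of about -0.004 is right for grasping. Part of the red riser is in shadow, so I'll refine its y with a looser lightness limit.

```bash
sed -i 's/def wlocate(c,P,tol=18,L=45):/def wlocate(c,P,tol=18,L=45,hz=.007):/; s/abs(H-P\[2\])<.007)/abs(H-P[2])<hz)/' h.py
python3 - <<'E'
from h import *
s,c=wrist();print(s["eef_pos"])
for hz in(.007,.004,.003):
  for t in(18,35):print(hz,wlocate(c,(.457,.0125,.015),t,100,hz))
E
```

```text
[0.45946969 0.01235574 0.05303342]
0.007 (array([318, 233]), array([0.4574, 0.0121, 0.0555, 0.4569, 0.0143, 0.0609, 0.0155]))
0.007 (array([318, 233]), array([0.4563, 0.014 , 0.0588, 0.4566, 0.0142, 0.0611, 0.0155]))
0.004 (array([318, 233]), array([0.4574, 0.0119, 0.0553, 0.4563, 0.0143, 0.0605, 0.0155]))
0.004 (array([318, 233]), array([0.4562, 0.0139, 0.0587, 0.4565, 0.014 , 0.0608, 0.0155]))
0.003 (array([318, 233]), array([0.4573, 0.0118, 0.0553, 0.456 , 0.0143, 0.0602, 0.0155]))
0.003 (array([318, 233]), array([0.4562, 0.0139, 0.0587, 0.4564, 0.014 , 0.0607, 0.0155]))
```

Emit:
{"api": "send_rows", "payload": {
  "moves": [
    [[0.008,-0.015,0.1,0,0,0],[0.008,-0.015,0.2,0,0,0],[0.008,-0.015,0.28,0,0,0],[0.008,-0.015,0.28,0,0,0],[0.008,-0.015,0.28,0,0,0]]
  ]
}}

```text
time_s: 2.15
eef_pos: [0.4554, 0.014, -0.0039]
tcp_rot: [0.0, 0.707, 0.707, 0.0]
ft_force: [0.8, 0.3, 0.0]
width: 0.0684
grasp_force: 0.0
```

Emit:
{"api": "send_rows", "payload": {
  "moves": [
    [[0,0,0,0,0,0],[0,0,0,0,0,0],[0,0,0,0,0,0],[0,0,0,0,0,0],[0,0,0,0,0,0]]
  ],
  "grip": 0,
  "squeeze": 40
}}

```text
time_s: 2.65
eef_pos: [0.4557, 0.014, -0.0034]
tcp_rot: [0.001, 0.707, 0.707, 0.001]
ft_force: [-1.2, 0.7, 6.8]
width: 0.0585
grasp_force: 41.3
```

Emit:
{"api": "send_rows", "payload": {
  "moves": [
    [[0,0,-0.25,0,0,0],[0,0,-0.5,0,0,0],[0.1,0.05,-0.7,0,0,0],[0.3,0.1,-0.7,0,0,0],[0.5,0.2,-0.7,0,0,0],[0.75,0.2,-0.7,0,0,0],[0.75,0.2,-0.7,0,0,0]]
  ]
}}

```text
time_s: 3.35
eef_pos: [0.4958, 0.169, 0.1369]
tcp_rot: [0.001, 0.706, 0.708, 0.002]
ft_force: [0.2, -0.5, -0.8]
width: 0.0585
grasp_force: 43.7
```

Emit:
{"api": "send_rows", "payload": {
  "moves": [
    [[0.25,0.1,0,0,0,0],[0.45,0.15,0,0,0,0],[0.65,0.21,0,0,0,0],[0.72,0.21,0,0,0,0],[0.72,0.21,0,0,0,0],[0.72,0.21,0,0,0,0]]
  ]
}}

```text
time_s: 3.95
eef_pos: [0.5364, 0.3071, 0.1356]
tcp_rot: [0.0, 0.707, 0.707, -0.0]
ft_force: [0.5, -0.8, -1.5]
width: 0.0582
grasp_force: 43.7
```

Run:
```python
from h import *
s,c=wrist("w3");print(s["eef_pos"],s["width"],s["ft_force"],s["time_s"])
print("red held",wlocate(c,(*s["eef_pos"][:2],s["eef_pos"][2]+.0185),35,100))
import h
for P in((.538,.3075,.008),):
  print(wlocate(c,P,12,40),)
```

```text
[0.53635254 0.30705176 0.13562321] 0.05823139018877892 [ 0.46082325 -0.82619328 -1.54553685] 3.95
red held (array([323, 280]), array([0.5356, 0.308 , 0.0597, 0.5358, 0.3081, 0.0622, 0.1544]))
(array([324, 194]), array([0.5384, 0.3114, 0.0648, 0.5382, 0.3066, 0.0727, 0.0089]))
```

View pics/w3.png

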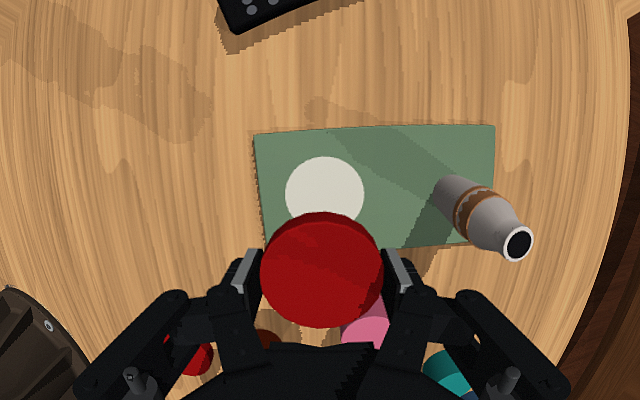

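Red is held, with its top at about (322,270). The spot is visible at (324,194), with its centre at about (0.538, 0.307). Lowering now.

Emit:
{"api": "send_rows", "payload": {
  "moves": [
    [[-0.005,0.008,0.2,0,0,0],[-0.005,0.008,0.4,0,0,0],[-0.005,0.008,0.55,0,0,0],[-0.005,0.008,0.63,0,0,0],[-0.005,0.008,0.63,0,0,0],[-0.005,0.008,0.63,0,0,0],[-0.005,0.008,0.63,0,0,0]]
  ]
}}

```text
time_s: 4.7
eef_pos: [0.5397, 0.3073, 0.011]
tcp_rot: [0.0, 0.707, 0.707, 0.001]
ft_force: [-0.6, 0.1, -0.3]
width: 0.0585
grasp_force: 43.7
```

Emit:
{"api": "send_rows", "payload": {
  "moves": [
    [[-0.005,-0.008,0.015,0,0,0],[-0.005,-0.008,0.03,0,0,0],[-0.005,-0.008,0.03,0,0,0],[-0.005,-0.008,0.03,0,0,0]]
  ]
}}

```text
time_s: 5.1
eef_pos: [0.537, 0.3061, 0.0035]
tcp_rot: [0.0, 0.707, 0.707, 0.0]
ft_force: [0.2, 0.3, 1.8]
width: 0.0581
grasp_force: 47.1
```

Emit:
{"api": "send_rows", "payload": {
  "moves": [
    [[0,0,0,0,0,0],[0,0,0,0,0,0],[0,0,0,0,0,0],[0,0,0,0,0,0],[0,0,-0.3,0,0,0],[0,0,-0.6,0,0,0],[0,0,-0.6,0,0,0],[0,0,-0.6,0,0,0]]
  ],
  "grip": -0.7
}}

```text
time_s: 5.9
eef_pos: [0.5389, 0.307, 0.1269]
tcp_rot: [0.001, 0.707, 0.707, 0.003]
ft_force: [0.0, -0.0, -1.1]
width: 0.0725
grasp_force: 0.0
```

Run:
```python
from h import *
s,c=wrist("w4");print(s["eef_pos"],s["width"],s["ft_force"],s["time_s"])
print("red",wlocate(c,(.538,.307,.023),35,100))
from plant import ctrl
c2=ctrl.camera("scene");W=world(c2);q=(W[...,2]>.04)&(W[...,2]<.055)
print("blue",locate(c2,(353,218),.045),locate(c2,(292,232),.03))
```

```text
[0.53889402 0.30699133 0.12691943] 0.07254157771694446 [ 0.0097598  -0.01463604 -1.09494518] 5.9
red (array([320, 203]), array([0.5363, 0.3064, 0.0587, 0.5365, 0.3064, 0.0612, 0.0235]))
blue [5.968e-01 4.960e-02 5.770e-02 6.120e-02 4.550e-02 5.300e+02] [ 6.122e-01 -8.480e-02  5.840e-02  6.210e-02  3.030e-02  5.630e+02]
```

View pics/w4.png

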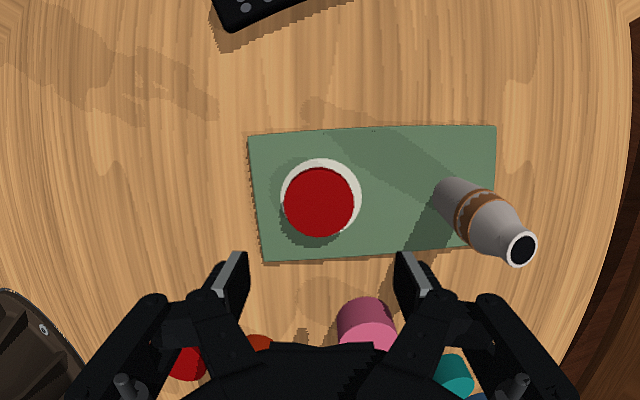

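Red is on the spot, with the red disc at (319,202) and the spot ring spanning x 280–362. I'll fit the visible outer arc of the spot to check the offset.

```bash
cat >> h.py <<'E'
from scipy.optimize import least_squares
def spot(c,g,z=.008,r=.036):
    "outer arc of the off-white spot: white->board edge, radius fixed"
    hsv=cv2.cvtColor(c["pixels"],cv2.COLOR_RGB2HSV);m=((hsv[...,1]<45)&(hsv[...,2]>120)).astype(np.uint8)
    cs,_=cv2.findContours(m,cv2.RETR_LIST,cv2.CHAIN_APPROX_NONE);q=np.concatenate(cs)[:,0,:]
    p=unproj(c,q,z)[:,:2];p=p[abs(np.hypot(*(p-g).T)-r)<.004]
    f=least_squares(lambda x:np.hypot(*(p-x).T)-r,g,loss="soft_l1",f_scale=.001)
    a=np.degrees(np.arctan2(*(p-f.x).T[::-1]))
    return f.x.round(4),len(p),np.histogram(a,8,(-180,180))[0]
E
python3 - <<'E'
from h import *
s,c=wrist();g=np.array([.5375,.307])
for _ in range(3):
    x=spot(c,g);g=x[0];print(x)
print(wlocate(c,(.5365,.3064,.023),35,100))
E
```

```text
(array([0.5383, 0.3068]), 201, array([17,  0, 19, 45, 29, 30, 30, 31]))
(array([0.5384, 0.3067]), 203, array([17,  0, 19, 40, 29, 30, 30, 38]))
(array([0.5385, 0.3067]), 204, array([17,  0, 19, 39, 29, 30, 30, 40]))
(array([321, 203]), array([0.5363, 0.3064, 0.0587, 0.5361, 0.3064, 0.061 , 0.0234]))
```

Red is within about 2 mm of the spot centre (0.5384, 0.3067). Next is the blue riser.

Emit:
{"api": "send_rows", "payload": {
  "moves": [
    [[-0.25,0.05,-0.15,0,0,0],[-0.5,0.1,-0.15,0,0,0],[-0.75,0.2,-0.15,0,0,0],[-0.9,0.28,-0.15,0,0,0],[-0.9,0.28,-0.15,0,0,0]]
  ]
}}

```text
time_s: 6.55
eef_pos: [0.5945, 0.1212, 0.1519]
tcp_rot: [0.0, 0.709, 0.706, -0.001]
ft_force: [0.5, 1.7, -0.3]
width: 0.0728
grasp_force: 0.0
```

Emit:
{"api": "send_rows", "payload": {
  "moves": [
    [[-0.25,0,0,0,0,0],[-0.385,0,0,0,0,0],[-0.385,0,0,0,0,0],[-0.385,0,0,0,0,0],[-0.385,0,0,0,0,0]]
  ]
}}

```text
time_s: 7.05
eef_pos: [0.5926, 0.0498, 0.1525]
tcp_rot: [-0.001, 0.707, 0.707, -0.0]
ft_force: [-0.1, 0.8, -0.5]
width: 0.0722
grasp_force: 0.0
```

Run:
```python
from h import *
s,c=wrist();print(s["eef_pos"],s["width"],s["ft_force"],s["time_s"])
for n,P in dict(blue=(.596,.05,.045),walnut=(.611,-.085,.03)).items():
  for t in(18,35):
    try:print(n,wlocate(c,P,t,70,.005))
    except Exception as e:print(n,e)
```

```text
[0.59255491 0.04984056 0.15251365] 0.0722295764171688 [-0.12767096  0.77494777 -0.52541716] 7.05
blue (array([326, 201]), array([0.5946, 0.0517, 0.0582, 0.5945, 0.0519, 0.0603, 0.0455]))
blue (array([326, 201]), array([0.5946, 0.0517, 0.0585, 0.5946, 0.0519, 0.0604, 0.0455]))
walnut (array([339, 318]), array([ 0.61  , -0.0817,  0.06  ,  0.6101, -0.0818,  0.0631,  0.0304]))
walnut (array([339, 318]), array([ 0.61  , -0.0817,  0.06  ,  0.6101, -0.0818,  0.0631,  0.0304]))
```

Emit:
{"api": "send_rows", "payload": {
  "moves": [
    [[0.01,0.01,0.2,0,0,0],[0.01,0.01,0.4,0,0,0],[0.01,0.01,0.55,0,0,0],[0.01,0.01,0.71,0,0,0],[0.01,0.01,0.71,0,0,0],[0.01,0.01,0.71,0,0,0]]
  ]
}}

```text
time_s: 7.7
eef_pos: [0.5947, 0.0518, 0.0114]
tcp_rot: [-0.0, 0.707, 0.707, -0.0]
ft_force: [0.8, 0.1, -0.1]
width: 0.0725
grasp_force: 0.0
```

Emit:
{"api": "send_rows", "payload": {
  "moves": [
    [[0,0,0,0,0,0],[0,0,0,0,0,0],[0,0,0,0,0,0],[0,0,0,0,0,0],[0,0,0,0,0,0]]
  ],
  "grip": 0,
  "squeeze": 40
}}

```text
time_s: 8.2
eef_pos: [0.5962, 0.0513, 0.0131]
tcp_rot: [0.001, 0.707, 0.707, 0.001]
ft_force: [-1.2, 1.9, 10.8]
width: 0.059
grasp_force: 43.9
```

Emit:
{"api": "send_rows", "payload": {
  "moves": [
    [[0,0,-0.25,0,0,0],[0,0,-0.5,0,0,0],[0.1,-0.05,-0.7,0,0,0],[0.3,-0.1,-0.7,0,0,0],[0.5,-0.15,-0.7,0,0,0],[0.64,-0.15,-0.7,0,0,0],[0.64,-0.15,-0.7,0,0,0]]
  ]
}}

```text
time_s: 8.9
eef_pos: [0.565, 0.1823, 0.1527]
tcp_rot: [0.0, 0.706, 0.708, 0.001]
ft_force: [-0.1, -0.2, -0.3]
width: 0.0593
grasp_force: 44.2
```

Emit:
{"api": "send_rows", "payload": {
  "moves": [
    [[0.2,-0.05,0,0,0,0],[0.4,-0.1,0,0,0,0],[0.55,-0.14,0,0,0,0],[0.635,-0.14,0,0,0,0],[0.635,-0.14,0,0,0,0],[0.635,-0.14,0,0,0,0]]
  ]
}}

```text
time_s: 9.5
eef_pos: [0.5373, 0.3054, 0.1516]
tcp_rot: [0.0, 0.707, 0.707, 0.0]
ft_force: [-0.7, 0.0, -0.9]
width: 0.0587
grasp_force: 44.2
```

Run:
```python
from h import *
s,c=wrist();e=s["eef_pos"];print(e,s["width"],s["ft_force"],s["time_s"])
top=e[2]-.0125+.045
print("blue",wlocate(c,(*e[:2],top),25,80,.006))
```

```text
[0.53733187 0.30541734 0.15159408] 0.05869411201328102 [-0.68682201  0.01919067 -0.91889578] 9.5
blue (array([323, 296]), array([0.5366, 0.3065, 0.0592, 0.5365, 0.3065, 0.0613, 0.1839]))
```

Emit:
{"api": "send_rows", "payload": {
  "moves": [
    [[0,0,0.2,0,0,0],[0,0,0.4,0,0,0],[0,0,0.5,0,0,0],[0,0,0.545,0,0,0],[0,0,0.545,0,0,0],[0,0,0.545,0,0,0],[0,0,0.545,0,0,0]]
  ]
}}

```text
time_s: 10.25
eef_pos: [0.538, 0.3062, 0.0438]
tcp_rot: [0.0, 0.707, 0.707, 0.001]
ft_force: [-0.6, 0.2, -0.6]
width: 0.0591
grasp_force: 44.2
```

Emit:
{"api": "send_rows", "payload": {
  "moves": [
    [[-0.004,-0.004,0.02,0,0,0],[-0.004,-0.004,0.04,0,0,0],[-0.004,-0.004,0.04,0,0,0],[-0.004,-0.004,0.04,0,0,0]]
  ]
}}

```text
time_s: 10.65
eef_pos: [0.5368, 0.3055, 0.035]
tcp_rot: [0.0, 0.707, 0.707, 0.001]
ft_force: [-0.6, -0.3, 8.3]
width: 0.0589
grasp_force: 46.8
```

Emit:
{"api": "send_rows", "payload": {
  "moves": [
    [[0,0,0,0,0,0],[0,0,0,0,0,0],[0,0,0,0,0,0],[0,0,0,0,0,0],[0,0,-0.3,0,0,0],[0,0,-0.6,0,0,0],[0,0,-0.6,0,0,0],[0,0,-0.6,0,0,0]]
  ],
  "grip": -0.7
}}

```text
time_s: 11.45
eef_pos: [0.538, 0.3062, 0.1579]
tcp_rot: [0.001, 0.707, 0.707, 0.003]
ft_force: [-0.4, 1.0, 0.0]
width: 0.073
grasp_force: 0.0
```

Run:
```python
from h import *
s,c=wrist("w5");e=s["eef_pos"];print(e,s["width"],s["ft_force"],s["time_s"])
print("blue",wlocate(c,(.5366,.3065,.068),25,80,.006))
```

```text
[0.53800266 0.30616668 0.15788096] 0.07299019921813647 [-0.40159323  1.00003878  0.04671664] 11.45
blue (array([320, 208]), array([0.5359, 0.3055, 0.0586, 0.5358, 0.3058, 0.061 , 0.0685]))
```

View pics/w5.png

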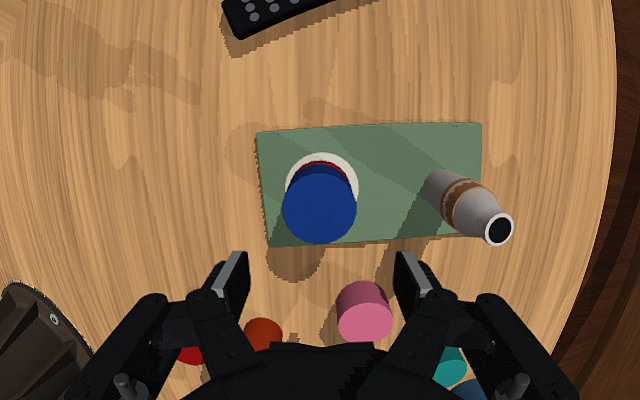

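Blue sits flush on red, at (319,205) in the wrist view and within about 1 mm. Next is the cream candle.

Emit:
{"api": "send_rows", "payload": {
  "moves": [
    [[-0.25,-0.05,-0.05,0,0,0],[-0.5,-0.1,-0.05,0,0,0],[-0.75,-0.15,-0.05,0,0,0],[-0.95,-0.18,-0.05,0,0,0],[-0.95,-0.18,-0.05,0,0,0]]
  ]
}}

```text
time_s: 12.0
eef_pos: [0.4979, 0.1109, 0.1629]
tcp_rot: [-0.001, 0.708, 0.706, -0.002]
ft_force: [-0.9, 0.3, -0.0]
width: 0.0724
grasp_force: 0.0
```

Emit:
{"api": "send_rows", "payload": {
  "moves": [
    [[-0.25,-0.05,0,0,0,0],[-0.5,-0.1,0,0,0,0],[-0.75,-0.15,0,0,0,0],[-0.95,-0.18,0,0,0,0],[-0.95,-0.18,0,0,0,0]]
  ]
}}

```text
time_s: 12.5
eef_pos: [0.463, -0.0785, 0.1633]
tcp_rot: [-0.001, 0.709, 0.706, -0.001]
ft_force: [-0.6, -0.1, -0.3]
width: 0.0727
grasp_force: 0.0
```

Emit:
{"api": "send_rows", "payload": {
  "moves": [
    [[-0.2,0,0,0,0,0],[-0.26,0,0,0,0,0],[-0.26,0,0,0,0,0],[-0.26,0,0,0,0,0]]
  ]
}}

```text
time_s: 12.9
eef_pos: [0.4638, -0.126, 0.1636]
tcp_rot: [-0.001, 0.707, 0.707, -0.0]
ft_force: [0.8, -0.7, -0.3]
width: 0.0728
grasp_force: 0.0
```

Run:
```python
from h import *
s,c=wrist("w6");e=s["eef_pos"];print(e,s["width"],s["ft_force"],s["time_s"])
for t in(14,25):print("cream",wlocate(c,(.469,-.126,.06),t,80,.005))
```

```text
[ 0.4638367  -0.12602361  0.1636308 ] 0.07280204010811941 [ 0.81856867 -0.68626708 -0.29813498] 12.9
cream (array([328, 203]), array([ 0.4644, -0.1251,  0.0487,  0.4643, -0.1252,  0.0505,  0.0605]))
cream (array([328, 203]), array([ 0.4644, -0.1251,  0.0487,  0.4643, -0.1252,  0.0505,  0.0605]))
```

Emit:
{"api": "send_rows", "payload": {
  "moves": [
    [[0.005,0.003,0.2,0,0,0],[0.005,0.003,0.4,0,0,0],[0.005,0.003,0.6,0,0,0],[0.005,0.003,0.74,0,0,0],[0.005,0.003,0.74,0,0,0],[0.005,0.003,0.74,0,0,0]]
  ]
}}

```text
time_s: 13.55
eef_pos: [0.4646, -0.1249, 0.0165]
tcp_rot: [-0.001, 0.707, 0.707, -0.0]
ft_force: [0.2, -0.2, 0.6]
width: 0.0727
grasp_force: 0.0
```

Emit:
{"api": "send_rows", "payload": {
  "moves": [
    [[0,0,0,0,0,0],[0,0,0,0,0,0],[0,0,0,0,0,0],[0,0,0,0,0,0],[0,0,0,0,0,0],[0,0,0,0,0,0]]
  ],
  "grip": 0.2,
  "squeeze": 35
}}

```text
time_s: 14.15
eef_pos: [0.4658, -0.1259, 0.018]
tcp_rot: [0.001, 0.707, 0.707, 0.001]
ft_force: [0.8, 3.7, 7.6]
width: 0.0493
grasp_force: 34.8
```

Emit:
{"api": "send_rows", "payload": {
  "moves": [
    [[0,0,-0.25,0,0,0],[0,0,-0.5,0,0,0],[0.1,0,-0.7,0,0,0],[0.3,0.05,-0.87,0,0,0],[0.5,0.1,-0.87,0,0,0],[0.7,0.1,-0.87,0,0,0],[0.7,0.1,-0.87,0,0,0]]
  ]
}}

```text
time_s: 14.85
eef_pos: [0.485, 0.018, 0.1921]
tcp_rot: [0.001, 0.706, 0.708, 0.001]
ft_force: [-0.1, -0.2, -1.3]
width: 0.0493
grasp_force: 37.0
```

Emit:
{"api": "send_rows", "payload": {
  "moves": [
    [[0.2,0.05,0,0,0,0],[0.4,0.1,0,0,0,0],[0.6,0.13,0,0,0,0],[0.75,0.13,0,0,0,0],[0.75,0.13,0,0,0,0]]
  ]
}}

```text
time_s: 15.35
eef_pos: [0.5111, 0.167, 0.1914]
tcp_rot: [0.0, 0.706, 0.708, 0.001]
ft_force: [1.1, 0.3, -0.7]
width: 0.049
grasp_force: 37.0
```

Emit:
{"api": "send_rows", "payload": {
  "moves": [
    [[0.2,0.05,0,0,0,0],[0.4,0.1,0,0,0,0],[0.6,0.13,0,0,0,0],[0.71,0.13,0,0,0,0],[0.71,0.13,0,0,0,0],[0.71,0.13,0,0,0,0]]
  ]
}}

```text
time_s: 15.95
eef_pos: [0.5367, 0.3055, 0.1908]
tcp_rot: [0.0, 0.707, 0.707, 0.0]
ft_force: [-0.4, 0.1, -0.4]
width: 0.0496
grasp_force: 37.0
```

Run:
```python
from h import *
s,c=wrist("w7");e=s["eef_pos"];print(e,s["width"],s["ft_force"],s["time_s"])
print("cream",wlocate(c,(e[0]+.004,e[1],e[2]+.0425),20,80,.006))
print("blue",wlocate(c,(.536,.320,.068),25,80,.006))
```

```text
[0.5367245  0.30548804 0.19081266] 0.04955094221435623 [-0.39407466  0.10122149 -0.36454633] 15.95
cream (array([333, 310]), array([0.536 , 0.3085, 0.048 , 0.5361, 0.3078, 0.0511, 0.2333]))
blue (array([321, 180]), array([0.5358, 0.3101, 0.052 , 0.536 , 0.3059, 0.0598, 0.0685]))
```

Emit:
{"api": "send_rows", "payload": {
  "moves": [
    [[-0.007,0,0.2,0,0,0],[-0.007,0,0.38,0,0,0],[-0.007,0,0.48,0,0,0],[-0.007,0,0.5,0,0,0],[-0.007,0,0.5,0,0,0],[-0.007,0,0.5,0,0,0],[-0.007,0,0.5,0,0,0]]
  ]
}}

```text
time_s: 16.7
eef_pos: [0.5377, 0.305, 0.0918]
tcp_rot: [0.0, 0.707, 0.707, 0.001]
ft_force: [-0.3, 0.0, -0.8]
width: 0.0493
grasp_force: 37.0
```

Emit:
{"api": "send_rows", "payload": {
  "moves": [
    [[0,0,0.015,0,0,0],[0,0,0.03,0,0,0],[0,0,0.03,0,0,0],[0,0,0.03,0,0,0]]
  ]
}}

```text
time_s: 17.1
eef_pos: [0.5373, 0.3052, 0.0853]
tcp_rot: [0.0, 0.707, 0.707, 0.001]
ft_force: [-1.5, -1.0, 14.4]
width: 0.0488
grasp_force: 38.2
```

Emit:
{"api": "send_rows", "payload": {
  "moves": [
    [[0,0,-0.005,0,0,0],[0,0,-0.005,0,0,0],[0,0,-0.005,0,0,0],[0,0,-0.005,0,0,0],[0,0,-0.3,0,0,0],[0,0,-0.6,0,0,0],[0,0,-0.7,0,0,0],[0,0,-0.7,0,0,0]]
  ],
  "grip": -0.7
}}

```text
time_s: 17.9
eef_pos: [0.5394, 0.3061, 0.2301]
tcp_rot: [0.001, 0.707, 0.707, 0.004]
ft_force: [0.5, -0.0, -0.3]
width: 0.0725
grasp_force: 0.0
```

Run:
```python
from h import *
s,c=wrist("w8");e=s["eef_pos"];print(e,s["width"],s["ft_force"],s["time_s"])
print("cream",wlocate(c,(.537,.306,.128),20,80,.006))
```

```text
[0.53936744 0.30613236 0.23006364] 0.07250056613893108 [ 0.48584526 -0.0301035  -0.30319722] 17.9
cream (array([318, 204]), array([183., 125., 143.]), np.float64(0.13170920825041502))
```

View pics/w8.png

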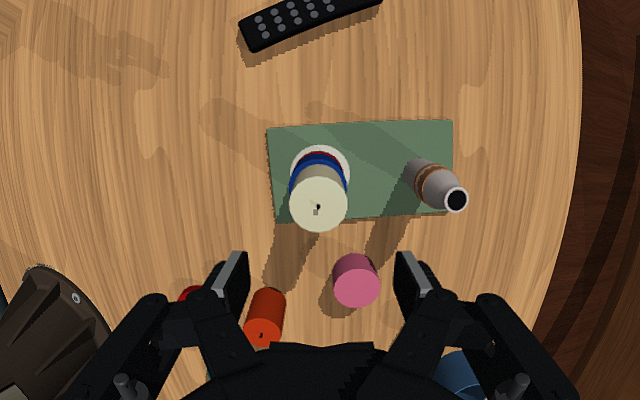

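The cream stack stands, candle top at (318,204), on blue and red over the felt. Next is walnut.

Emit:
{"api": "send_rows", "payload": {
  "moves": [
    [[-0.25,0.05,0,0,0,0],[-0.5,0.1,0,0,0,0],[-0.75,0.15,0.1,0,0,0],[-0.98,0.18,0.2,0,0,0],[-0.98,0.18,0.2,0,0,0]]
  ]
}}

```text
time_s: 18.45
eef_pos: [0.5712, 0.1043, 0.181]
tcp_rot: [-0.001, 0.708, 0.706, -0.002]
ft_force: [-0.4, 1.4, 0.0]
width: 0.0729
grasp_force: 0.0
```

Emit:
{"api": "send_rows", "payload": {
  "moves": [
    [[-0.25,0.05,0,0,0,0],[-0.5,0.1,0,0,0,0],[-0.75,0.15,0.1,0,0,0],[-0.97,0.17,0.2,0,0,0],[-0.97,0.17,0.2,0,0,0],[-0.97,0.17,0.2,0,0,0],[-0.97,0.17,0.2,0,0,0]]
  ]
}}

```text
time_s: 19.15
eef_pos: [0.6065, -0.0841, 0.144]
tcp_rot: [-0.0, 0.707, 0.707, -0.0]
ft_force: [-0.6, 0.1, 0.2]
width: 0.0724
grasp_force: 0.0
```

Run:
```python
from h import *
s,c=wrist("w9");e=s["eef_pos"];print(e,s["width"],s["ft_force"],s["time_s"])
print("walnut",wlocate(c,(.610,-.084,.03),20,60,.005))
```

```text
[ 0.60650557 -0.08411488  0.1440085 ] 0.07238643466384295 [-0.62385217  0.10070208  0.19803712] 19.15
walnut (array([326, 199]), array([ 0.61  , -0.0832,  0.0586,  0.6099, -0.083 ,  0.0605,  0.0305]))
```

Emit:
{"api": "send_rows", "payload": {
  "moves": [
    [[0.005,0.019,0.2,0,0,0],[0.005,0.019,0.4,0,0,0],[0.005,0.019,0.55,0,0,0],[0.005,0.019,0.695,0,0,0],[0.005,0.019,0.695,0,0,0],[0.005,0.019,0.695,0,0,0]]
  ]
}}

```text
time_s: 19.8
eef_pos: [0.6108, -0.0831, 0.006]
tcp_rot: [-0.0, 0.707, 0.708, -0.0]
ft_force: [0.2, -0.0, 0.3]
width: 0.0725
grasp_force: 0.0
```

Emit:
{"api": "send_rows", "payload": {
  "moves": [
    [[0,0,0,0,0,0],[0,0,0,0,0,0],[0,0,0,0,0,0],[0,0,0,0,0,0],[0,0,0,0,0,0]]
  ],
  "grip": 0,
  "squeeze": 40
}}

```text
time_s: 20.3
eef_pos: [0.6119, -0.084, 0.0074]
tcp_rot: [0.001, 0.707, 0.707, 0.001]
ft_force: [-0.6, 3.8, 9.4]
width: 0.0588
grasp_force: 43.1
```

Emit:
{"api": "send_rows", "payload": {
  "moves": [
    [[0,0,-0.25,0,0,0],[0,0,-0.5,0,0,0],[-0.1,-0.05,-0.7,0,0,0],[-0.3,-0.15,-0.75,0,0,0],[-0.5,-0.3,-0.75,0,0,0],[-0.7,-0.4,-0.75,0,0,0],[-0.94,-0.465,-0.75,0,0,0],[-0.94,-0.465,-0.75,0,0,0]]
  ]
}}

```text
time_s: 21.1
eef_pos: [0.5166, -0.2775, 0.1571]
tcp_rot: [0.002, 0.709, 0.706, -0.0]
ft_force: [0.7, 0.1, -0.2]
width: 0.0585
grasp_force: 43.8
```

Emit:
{"api": "send_rows", "payload": {
  "moves": [
    [[0,0,0,0,0,0],[0,0,0,0,0,0],[0,0,0,0,0,0]]
  ]
}}

```text
time_s: 21.4
eef_pos: [0.518, -0.2712, 0.1557]
tcp_rot: [0.0, 0.707, 0.708, 0.0]
ft_force: [-0.1, -0.4, -0.6]
width: 0.0585
grasp_force: 43.8
```

Run:
```python
from h import *
s,c=wrist("w10");e=s["eef_pos"];print(e,s["width"],s["ft_force"],s["time_s"])
print("walnut",wlocate(c,(e[0],e[1],e[2]+.023),25,60,.006))
g=np.array([.5185,-.2725])
for _ in range(3):
    x=spot(c,g);g=x[0];print(x)
```

```text
[ 0.51803295 -0.27115149  0.15569631] 0.058538826179244975 [-0.11117666 -0.36780367 -0.64478739] 21.4
walnut (array([323, 285]), array([ 0.5173, -0.27  ,  0.0609,  0.5174, -0.272 ,  0.0675,  0.1788]))
(array([ 0.5163, -0.2739]), 150, array([26,  0,  0, 20, 26, 26, 27, 25]))
(array([ 0.5162, -0.2739]), 147, array([23,  0,  0, 20, 26, 26, 27, 25]))
(array([ 0.5162, -0.2739]), 147, array([23,  0,  0, 20, 26, 26, 27, 25]))
```

View pics/w10.png

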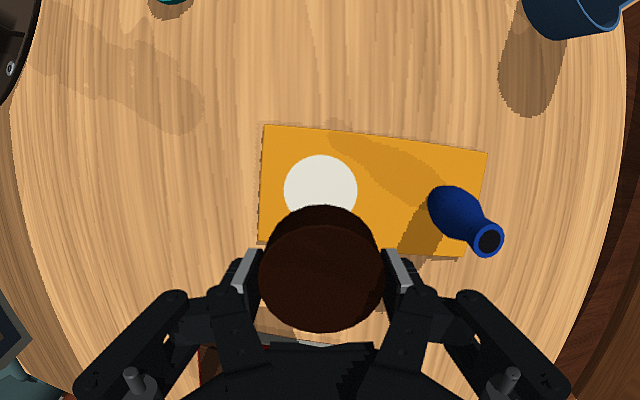

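Walnut is held at (320,270). The mustard spot shows at (320,190), with its centre at about (0.517, -0.274).

Emit:
{"api": "send_rows", "payload": {
  "moves": [
    [[-0.016,-0.005,0.2,0,0,0],[-0.016,-0.005,0.4,0,0,0],[-0.016,-0.005,0.6,0,0,0],[-0.016,-0.005,0.67,0,0,0],[-0.016,-0.005,0.67,0,0,0],[-0.016,-0.005,0.67,0,0,0],[-0.016,-0.005,0.67,0,0,0]]
  ]
}}

```text
time_s: 22.15
eef_pos: [0.5178, -0.2759, 0.0231]
tcp_rot: [0.001, 0.707, 0.707, 0.0]
ft_force: [-1.7, 0.1, -1.3]
width: 0.0591
grasp_force: 43.8
```

Emit:
{"api": "send_rows", "payload": {
  "moves": [
    [[0.006,-0.005,0.02,0,0,0],[0.006,-0.005,0.04,0,0,0],[0.006,-0.005,0.04,0,0,0],[0.006,-0.005,0.04,0,0,0]]
  ]
}}

```text
time_s: 22.55
eef_pos: [0.5165, -0.2746, 0.0142]
tcp_rot: [0.001, 0.707, 0.707, 0.0]
ft_force: [0.7, 1.8, 8.8]
width: 0.0591
grasp_force: 47.0
```

Emit:
{"api": "send_rows", "payload": {
  "moves": [
    [[0,0,0,0,0,0],[0,0,0,0,0,0],[0,0,0,0,0,0],[0,0,0,0,0,0],[0,0,-0.3,0,0,0],[0,0,-0.6,0,0,0],[0,0,-0.75,0,0,0],[0,0,-0.75,0,0,0]]
  ],
  "grip": -0.7
}}

```text
time_s: 23.35
eef_pos: [0.5186, -0.276, 0.1697]
tcp_rot: [0.005, 0.707, 0.707, 0.001]
ft_force: [0.3, -0.3, -1.1]
width: 0.0723
grasp_force: 0.0
```

Run:
```python
from h import *
s,c=wrist("w11");e=s["eef_pos"];print(e,s["width"],s["ft_force"],s["time_s"])
print("walnut",wlocate(c,(.517,-.274,.038),25,60,.005))
g=np.array([.5165,-.2735])
for _ in range(3):
    x=spot(c,g);g=x[0];print(x)
```

```text
[ 0.51860952 -0.27597087  0.16969082] 0.07232628784177186 [ 0.34343724 -0.3015724  -1.05682776] 23.35
walnut (array([319, 191]), array([ 0.5155, -0.2739,  0.0583,  0.5159, -0.2738,  0.0607,  0.0385]))
(array([ 0.516 , -0.2741]), 140, array([11,  0,  0, 22, 25, 25, 27, 30]))
(array([ 0.5159, -0.2741]), 138, array([11,  0,  0, 23, 25, 26, 26, 27]))
(array([ 0.5159, -0.2741]), 138, array([11,  0,  0, 23, 25, 26, 26, 27]))
```

Emit:
{"api": "send_rows", "payload": {
  "moves": [
    [[0.25,-0.05,0,0,0,0],[0.5,-0.1,0,0,0,0],[0.75,-0.13,0,0,0,0],[0.98,-0.13,0,0,0,0],[0.98,-0.13,0,0,0,0]]
  ]
}}

```text
time_s: 23.9
eef_pos: [0.4878, -0.0733, 0.1622]
tcp_rot: [-0.002, 0.706, 0.708, -0.001]
ft_force: [0.3, -1.1, -0.3]
width: 0.0726
grasp_force: 0.0
```

Emit:
{"api": "send_rows", "payload": {
  "moves": [
    [[0.25,-0.05,0,0,0,0],[0.5,-0.1,0,0,0,0],[0.75,-0.13,0,0,0,0],[0.98,-0.13,0,0,0,0],[0.98,-0.13,0,0,0,0],[0.98,-0.13,0,0,0,0],[0.98,-0.13,0,0,0,0]]
  ]
}}

```text
time_s: 24.6
eef_pos: [0.4633, 0.1169, 0.1627]
tcp_rot: [-0.0, 0.707, 0.707, -0.001]
ft_force: [0.5, -0.2, -0.8]
width: 0.0727
grasp_force: 0.0
```

Run:
```python
from h import *
s,c=wrist("w12");e=s["eef_pos"];print(e,s["width"],s["ft_force"],s["time_s"])
for P in((.469,.122,.075),(.464,.113,.075)):print("orange",wlocate(c,P,25,70,.005))
print("cream",wlocate(c,(.532,.312,.128),20,80,.006))
```

```text
[0.46327982 0.11694485 0.16267923] 0.07271456128969908 [ 0.54340049 -0.20411282 -0.84547367] 24.6
orange (array([330, 202]), array([0.4645, 0.1206, 0.0485, 0.4646, 0.1207, 0.0503, 0.0755]))
orange (array([323, 213]), array([0.4645, 0.1206, 0.0486, 0.4646, 0.1207, 0.0503, 0.0755]))
cream (array([432, -63]), array([ 14., 128., 127.]), np.float64(0.24397397117838018))
```

Emit:
{"api": "send_rows", "payload": {
  "moves": [
    [[0.018,0.008,0.2,0,0,0],[0.018,0.008,0.4,0,0,0],[0.018,0.008,0.6,0,0,0],[0.018,0.008,0.69,0,0,0],[0.018,0.008,0.69,0,0,0],[0.018,0.008,0.69,0,0,0]]
  ]
}}

```text
time_s: 25.25
eef_pos: [0.4653, 0.1204, 0.0255]
tcp_rot: [-0.0, 0.708, 0.707, -0.0]
ft_force: [0.0, -0.6, -0.2]
width: 0.0725
grasp_force: 0.0
```

Emit:
{"api": "send_rows", "payload": {
  "moves": [
    [[0,0,0,0,0,0],[0,0,0,0,0,0],[0,0,0,0,0,0],[0,0,0,0,0,0],[0,0,0,0,0,0],[0,0,0,0,0,0]]
  ],
  "grip": 0.2,
  "squeeze": 35
}}

```text
time_s: 25.85
eef_pos: [0.4661, 0.1214, 0.0267]
tcp_rot: [0.001, 0.707, 0.707, 0.001]
ft_force: [-0.4, -3.8, 8.5]
width: 0.0494
grasp_force: 34.8
```

Emit:
{"api": "send_rows", "payload": {
  "moves": [
    [[0,0,-0.25,0,0,0],[0,0,-0.5,0,0,0],[-0.1,0,-0.7,0,0,0],[-0.3,0.05,-0.82,0,0,0],[-0.5,0.1,-0.82,0,0,0],[-0.68,0.1,-0.82,0,0,0],[-0.68,0.1,-0.82,0,0,0]]
  ]
}}

```text
time_s: 26.55
eef_pos: [0.4857, -0.018, 0.1907]
tcp_rot: [0.001, 0.708, 0.706, 0.001]
ft_force: [0.1, 0.1, -2.2]
width: 0.0491
grasp_force: 37.3
```

Emit:
{"api": "send_rows", "payload": {
  "moves": [
    [[-0.2,0.05,0,0,0,0],[-0.4,0.08,0,0,0,0],[-0.6,0.08,0,0,0,0],[-0.65,0.08,0,0,0,0],[-0.65,0.08,0,0,0,0]]
  ]
}}

```text
time_s: 27.05
eef_pos: [0.5012, -0.1456, 0.1899]
tcp_rot: [0.0, 0.708, 0.706, 0.0]
ft_force: [0.4, 0.4, -1.7]
width: 0.0494
grasp_force: 37.3
```

Emit:
{"api": "send_rows", "payload": {
  "moves": [
    [[-0.2,0.05,0,0,0,0],[-0.4,0.07,0,0,0,0],[-0.6,0.07,0,0,0,0],[-0.65,0.07,0,0,0,0],[-0.65,0.07,0,0,0,0],[-0.65,0.07,0,0,0,0]]
  ]
}}

```text
time_s: 27.65
eef_pos: [0.5151, -0.2729, 0.1893]
tcp_rot: [-0.0, 0.707, 0.707, 0.0]
ft_force: [0.1, -0.1, -0.9]
width: 0.0493
grasp_force: 37.3
```

Run:
```python
from h import *
s,c=wrist("w13");e=s["eef_pos"];print(e,s["width"],s["ft_force"],s["time_s"])
print("orange",wlocate(c,(e[0]+.006,e[1]+.004,e[2]+.049),25,70,.005))
print("walnut",wlocate(c,(.516,-.262,.038),25,60,.005))
```

```text
[ 0.51507984 -0.27287979  0.18934248] 0.04931924466140043 [ 0.09144535 -0.13918968 -0.87529606] 27.65
orange (array([339, 312]), array([ 0.5143, -0.2684,  0.0438,  0.5141, -0.2715,  0.0503,  0.2381]))
walnut (array([323, 178]), array([ 0.5156, -0.2708,  0.054 ,  0.5155, -0.2736,  0.0602,  0.0385]))
```

Emit:
{"api": "send_rows", "payload": {
  "moves": [
    [[-0.009,0.007,0.2,0,0,0],[-0.009,0.007,0.4,0,0,0],[-0.009,0.007,0.55,0,0,0],[-0.009,0.007,0.595,0,0,0],[-0.009,0.007,0.595,0,0,0],[-0.009,0.007,0.595,0,0,0],[-0.009,0.007,0.595,0,0,0]]
  ]
}}

```text
time_s: 28.4
eef_pos: [0.5176, -0.2767, 0.072]
tcp_rot: [0.001, 0.707, 0.707, 0.0]
ft_force: [0.0, -0.9, -1.2]
width: 0.0492
grasp_force: 37.4
```

Emit:
{"api": "send_rows", "payload": {
  "moves": [
    [[0.008,-0.005,0.02,0,0,0],[0.008,-0.005,0.037,0,0,0],[0.008,-0.005,0.037,0,0,0],[0.008,-0.005,0.037,0,0,0]]
  ]
}}

```text
time_s: 28.8
eef_pos: [0.516, -0.275, 0.0638]
tcp_rot: [0.001, 0.707, 0.707, 0.0]
ft_force: [-1.6, 0.6, 11.6]
width: 0.0492
grasp_force: 38.5
```

Emit:
{"api": "send_rows", "payload": {
  "moves": [
    [[0,0,-0.005,0,0,0],[0,0,-0.005,0,0,0],[0,0,-0.005,0,0,0],[0,0,-0.005,0,0,0],[0,0,-0.3,0,0,0],[0,0,-0.6,0,0,0],[0,0,-0.8,0,0,0],[0,0,-0.8,0,0,0]]
  ],
  "grip": -0.7
}}

```text
time_s: 29.6
eef_pos: [0.5179, -0.2761, 0.2287]
tcp_rot: [0.004, 0.707, 0.707, 0.001]
ft_force: [0.4, 0.0, -0.9]
width: 0.0724
grasp_force: 0.0
```

Emit:
{"api": "send_rows", "payload": {
  "moves": [
    [[0.25,0,0,0,0,0],[0.5,0,0,0,0,0],[0.75,0,0,0,0,0],[0.95,0,0,0,0,0],[0.95,0,0,0,0,0],[0.95,0,0,0,0,0]]
  ]
}}

```text
time_s: 30.2
eef_pos: [0.5156, -0.084, 0.2228]
tcp_rot: [0.0, 0.706, 0.708, -0.0]
ft_force: [0.3, -1.0, 0.1]
width: 0.0724
grasp_force: 0.0
```

Run:
```python
from h import *
from plant import ctrl
print(ctrl.sense()["eef_pos"])
ims=[]
for n,seeds in dict(scene=(((459,180),.128),((207,190),.113)),side=(((233,130),.128),((392,250),.113))).items():
    c=ctrl.camera(n);ims.append(c["pixels"]);W=world(c)
    for nm,g,top in(("sage",(.5384,.3067),.128),("must",(.516,-.274),.113)):
        m=(np.hypot(W[...,0]-g[0],W[...,1]-g[1])<.04)&(abs(W[...,2]-top)<.004);p=W[m]
        e=cv2.minEnclosingCircle(p[:,:2].astype(np.float32));print(n,nm,m.sum(),p[:,2].mean().round(4),np.round(e[0],4),round(2*e[1],4))
cv2.imwrite("pics/end.png",np.vstack([ims[0][100:300,130:530],ims[1][100:370,150:550]])[:,:,::-1])
```

```text
[ 0.51556859 -0.08401067  0.2228014 ]
scene sage 370 0.1285 [0.5379 0.3042] 0.0516
scene must 392 0.1132 [ 0.5174 -0.2773] 0.0519
side sage 181 0.1289 [0.5361 0.3038] 0.0541
side must 429 0.114 [ 0.5168 -0.278 ] 0.0539
```

View pics/end.png

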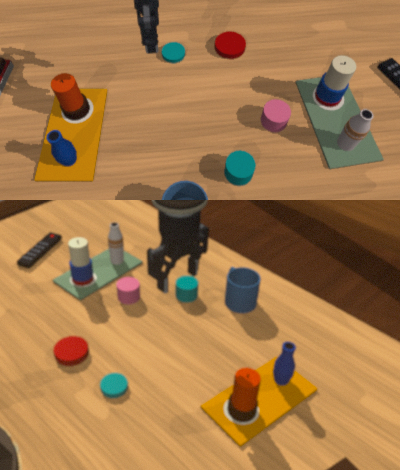

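Both displays stand, and the tops read 0.1285 and 0.1135, which match the rims. The fixed cameras suggest the candles may sit 3–4 mm off in y, so I'll check from near with the wrist camera.

Emit:
{"api": "send_rows", "payload": {
  "moves": [
    [[-0.25,0,0,0,0,0],[-0.5,0,0,0,0,0],[-0.75,0,0,0,0,0],[-0.95,0,0,0,0,0],[-0.95,0,0,0,0,0],[-0.95,0,0,0,0,0],[-0.95,0,0,0,0,0]]
  ]
}}

```text
time_s: 31.0
eef_pos: [0.5151, -0.2749, 0.2226]
tcp_rot: [-0.0, 0.707, 0.707, -0.0]
ft_force: [-0.5, 0.8, -0.2]
width: 0.0726
grasp_force: 0.0
```

Run:
```python
from h import *
s,c=wrist("w14");e=s["eef_pos"];print(e,s["time_s"])
print("orange",wlocate(c,(.522,-.270,.113),25,80,.005))
g=np.array([.516,-.2741])
for _ in range(2):
    x=spot(c,g);g=x[0];print(x)
# walnut arc on top plane z=.038: dark pixels' outer edge
m=(c["pixels"].max(2)<75).astype(np.uint8);cs,_=cv2.findContours(m,cv2.RETR_EXTERNAL,cv2.CHAIN_APPROX_NONE);q=np.concatenate(cs)[:,0,:]
p=unproj(c,q,.038)[:,:2];p=p[abs(np.hypot(*(p-[.516,-.274]).T)-.03)<.005]
f=least_squares(lambda x:np.hypot(*(p-x).T)-.03,[.516,-.274],loss="soft_l1",f_scale=.001);print("walnut",f.x,len(p))
cv2.imwrite("pics/w14c.png",cv2.resize(c["pixels"][110:260,230:490],None,fx=3,fy=3)[:,:,::-1])
```

```text
[ 0.51507646 -0.27487866  0.2226221 ] 31.0
orange (array([330, 195]), array([ 0.5154, -0.2756,  0.0486,  0.5156, -0.2755,  0.0503,  0.1135]))
(array([ 0.5159, -0.2742]), 122, array([12,  0,  0, 22, 22, 22, 21, 23]))
(array([ 0.5159, -0.2742]), 122, array([12,  0,  0, 22, 22, 22, 21, 23]))
walnut [ 0.51553551 -0.27261927] 118
```

View pics/w14c.png

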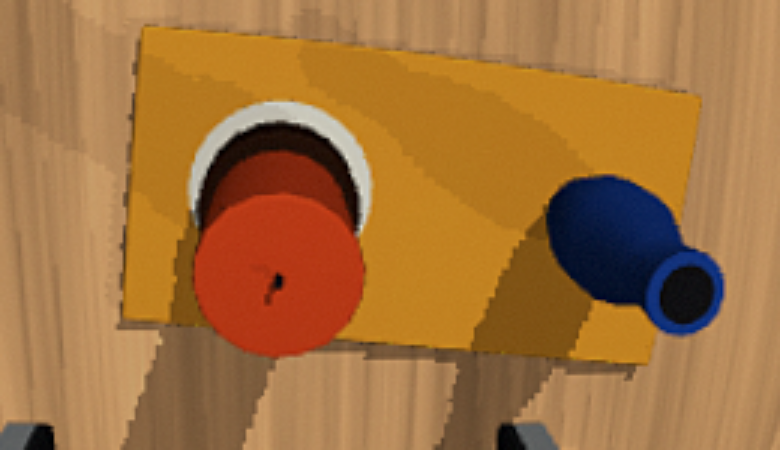

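The wrist view puts the orange candle, top at crop (280,275), within 1.5 mm of the spot centre and upright. The fixed cameras read about 2 mm low in y, and with that bias removed the cream candle is also within about 2 mm. Handing in.

```bash
python3 -c "
from plant import ctrl
print(ctrl.hand_in())"
```

```text
the job is handed in; nothing more can be done
None
```

I handed the job in at about 31 s, with cream on blue over red on the sage board and orange on walnut on the mustard board. Each candle's top measures within about 1 mm of its vase rim's height and sits within about 2 mm of its spot centre; the cream candle's centring was not rechecked from close up.

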